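# Load the last tissue cassette and snap the basket's cover on

## Robot

A 6-joint arm with a two-finger parallel gripper is mounted at the origin on the work surface. World frame = base frame: x ahead of the robot, y to its left, z up, the work surface at z = 0. Lengths are in mm, angles in rad, forces in N, time in s.
With the tool pointing down it reaches from about 275 to 875 mm from the base axis. Payload 12.5 kg.
Tool frame: the origin (TCP) lies midway between the tips of the shut fingers; the grasp point (between the pads) lies 19 mm behind it; z points along the fingers, y is the direction in which the jaws open and shut (so a half turn about z gives the same grasp; the last joint's range is limited). The gripper opens to 85 mm and grips with 20 to 120 N. Pads are 22 mm wide; open, the fingers measure 114 mm over their backs; the gripper's body (76 mm by 85 mm) begins 54 mm behind the grasp point. The pads swing forward as they close: fully open they stand 13 mm farther back than shut.
Start: joints at [-1.261, 0.351, 1.652, -0, 1.139, -0.085], TCP at [211.56, -507.668, 231.29] pointing down, gripper open.
Joint ranges: [-2.75, 2.75], [-0.79, 2.1], [0.01, 2.65], [-1.57, 4.71], [0.07, 3.14], [-2.87, 2.87]. Speed limits (rad/s): [2.22, 2.22, 2.79, 3.14, 3.14, 3.14].

## Interface

Orientations are given as a unit quaternion [w, x, y, z].
In Python, from station import robot, vision, order gives the robot as it stands. The module is installed in compiled form; this text tells all that it offers.
- The arm moves only by the tool apply_moves, never from a script. Its argument "increments" is one flat list of numbers, 7 for each row, row after row: the turn, a rotation vector about the tool's x, y, z in degrees, then the shift along the tool's x, y, z in m, then the finger opening in m, from 0 to 0.0854. A call has 1 to 12 rows; each row is the pose to reach, as a shift and turn from the pose commanded when the call began, along the tool's axes at that moment; what a row does not reach only later rows make up. A row lasts 1/10 s, in which the tool goes at most 50 mm and 8.59 degrees, less where a joint would pass 70% of its speed; a pose out of reach is approached as far as the arm can. A call with a gripper value outside its range is refused whole. The fingers move at their own pace and stop on an object; "squeeze" is the grip in N (left out, the last holds). Time passes only in rows, so rows that repeat a pose let the fingers close. It gives the time, the measured TCP pose, the force and the opening at its end, in the units of the state.
- robot.read_state(): the state, without advancing time (a new reading comes with each control period).
- vision.grab_frame(name): name is "scene" or "side" or "wrist"; returns a dict with "img" (420x560x3 uint8, blue, green, red), "fx", "fy", "cx", "cy" (pixels), "R" (3x3) and "t" (3): a world point X has camera coordinates R X + t; the wrist camera has in their place "T_tool_cam" (4x4, takes a point from camera to tool coordinates, whose origin is the TCP and whose axes are the flange's). Camera axes: x right, y down, z forward; pixel columns grow to the right and rows downward; lengths in mm; the calibration is good to about 2 mm. A picture is of the moment at which its call begins: read the wrist's pose just before it. There is no depth.
- order.hand_in(): hands the job in, once; it reports no verdict.
The state is a dict: "time": time; "q": joint angles; "qd": joint speeds; "effort": joint torques, N m; "ee_pos": TCP position; "ee_rot": TCP orientation; "ft_force": force on the tool from outside, world axes, zero at the start; "wrist_torque": the same for the moment, N m; "finger_gap": finger opening in mm.
Only numpy, scipy, OpenCV 4.12 (cv2) and the standard library are available. Lean on these libraries where they do the work, as an engineer would, in place of code of your own. Each camera call takes 0.05 s, during which the arm holds its last target.

## Task

Put the green cassette, without dropping it in from above the rim, on the floor of the empty end of the blue processing basket, then set the red cover squarely on the basket and press it straight down until both white clip arms have snapped under the rim and the cover sits fully home. Leave the two jars and the glass dish where they stand, and let go of everything.

Things in the scene. Friction and masses are not known exactly. Their poses are not given: they have to be found in the camera images.
- cassette_center (a point): Green plastic tissue cassette, loose, 40 x 28 x 8 mm, 15 g, lying flat on the counter. The point is its centre, 4 mm above its underside; x along its 40 mm side, y along its 28 mm side, z up.
- basket_rim (a point): Blue basket, fixed on a steel docking plate (170 x 112 x 8 mm). Point: centre of its mouth at the rim's top, 60 mm above the counter; x along its long side, z up. Inside 132 (x) x 82 (y) mm, 48 mm deep, walls 4 mm. The rim is a flange 6 mm thick, standing out 6 mm all round (152 x 102 mm outside). White and yellow cassettes, fixed, stand in its +x end (x +26 to +63 mm, 28 mm high).
- basket_bay (a point): Centre of the basket's empty end, on the inner floor: 24 mm towards -x from the mouth's centre and 48 mm below the rim's top (12 mm above the counter). Axes as basket_rim. The empty end runs from x = -66 to +26 mm from the mouth's centre. The cassette goes here, flat, either way round.
- cover_grip (a point): Red cover, loose, about 155 g, standing on the counter on its two clip arms. Point: centre of its handle, a bar 60 (x) x 16 (y) x 32 mm high on the middle of a plate 156 (x) x 104 (y) x 5 mm; 16 mm above the plate's top, 43 mm above the arms' lower ends. z up, x along handle and long side. Same either way round. Handle and plate are both strong enough to press on.
- cover_seat (a point): Centre of the underside of the cover's plate (21 mm below cover_grip), same axes. With the cover home it lies on basket_rim, x axes parallel (or half a turn round). Until the clips snap the cover stands about 13 mm high; pressing straight down in the middle with about 6 to 16 N snaps them.
- clip_a (a joint): White clip arm at the cover's +x end: rigid, on a spring slide, 26 mm wide, reaching 22 mm below the plate, with a sloped hook. Value: outward spread in m, 0 at rest. The rim pushes it out about 3 mm; it springs back to 0 when its hook (top 7 mm below the plate's underside) is under the rim. The slope forgives 2.5 mm of error along x.
- clip_b (a joint): The same arm at the cover's -x end.
- red_jar: Closed clear jar with red lid and yellow label, radius 30 mm, 75 mm high, loose bystander; origin at the centre of its underside. Leave alone.
- blue_jar: Closed amber jar with blue lid, radius 32 mm, 105 mm high, loose bystander; origin at the centre of its underside. Leave alone.
- dish: Shallow glass dish, radius 60 mm, 30 mm high, loose bystander; origin at the centre of its underside. Leave alone.
Things that resemble listed ones, but are neither listed nor needed, are in the scene too. Several things look just like the part that bears cassette_center: the one meant starts farthest from the robot's base.

How it is judged:
By the outcome, as a careful person would: the job done as asked, in the order asked, and still so for the second after the job is handed in, with the robot touching nothing.
It also fails if it takes over 53 s, if anything falls off the work surface, if the arm or the gripper's body presses on something with over 40 N, if the wrist force passes 120 N, or if a joint passes its speed limit or range.

## Working session

There is one attempt and no reset: what is moved stays moved. The work goes in short steps, Python scripts to look and compute and a tool call to move; the robot and the scene stay as the last step left them, time stands still between calls to the robot, and variables do not carry over. Pictures are saved under pics/ and viewed, and the job is handed in when it is done.

Besides the shell and the picture viewer there is one more tool, called after "Call:" as name(argument=value, ...) on one line, values as JSON. apply_moves: Moves the arm, as the interface text tells. Its arguments: {"type":"object","properties":{"increments":{"type":"array"},"squeeze":{"type":"number"}},"required":["increments"]}

```bash
mkdir -p pics; python3 - <<'E'
from station import robot, vision
import cv2,pickle
s=robot.read_state(); print(s)
for n in ["scene","side","wrist"]:
    f=vision.grab_frame(n); cv2.imwrite(f"pics/{n}0.png",f["img"]); pickle.dump(f,open(f"{n}0.pkl","wb"))
    print(n,{k:v for k,v in f.items() if k!="img"})
E
```

```text
{'time': 0.0, 'q': array([-1.26063343e+00,  3.51242404e-01,  1.65244116e+00, -4.70934106e-05,
        1.13911617e+00, -8.46732919e-02]), 'qd': array([-3.61032164e-04, -9.57391560e-06,  1.46477926e-03,  5.32679911e-04,
        4.48565403e-04, -1.12410648e-05]), 'effort': array([ 1.03009934e-03, -5.06093395e+01, -2.91399300e+01, -2.26240786e-07,
        4.50736494e-03,  4.67783806e-06]), 'ee_pos': array([ 211.43176157, -507.36371104,  230.74856162]), 'ee_rot': array([-5.97304970e-04,  9.80574143e-01,  1.96147867e-01, -8.91471176e-05]), 'ft_force': array([-0.24405659,  0.67418554, -0.78403272]), 'wrist_torque': array([ 0.0734808 , -0.04774866, -0.02984535]), 'finger_gap': 85.36770980006429}
scene {'fx': 434.88794024103044, 'fy': 434.88794024103044, 'cx': 282.9994094494849, 'cy': 214.8670674978841, 'R': array([[ 0.89047884,  0.45501916, -0.0022363 ],
       [ 0.25390168, -0.50095555, -0.82739197],
       [-0.37759949,  0.73620724, -0.56162044]]), 't': array([-528.71557117,  -99.86588344, 1079.43019238])}
side {'fx': 478.73799802561115, 'fy': 478.73799802561115, 'cx': 282.8696390883041, 'cy': 208.92170309433575, 'R': array([[-0.91814635, -0.39623722, -0.00182703],
       [-0.23002003,  0.53673711, -0.81179065],
       [ 0.3226423 , -0.74492237, -0.58394572]]), 't': array([558.84529597, 195.10339011, 869.77719701])}
wrist {'fx': 314.90389956670515, 'fy': 314.90389956670515, 'cx': 276.5483888282039, 'cy': 214.0071815676203, 'T_tool_cam': array([[-3.13722487e-04, -9.60403240e-01, -2.78613564e-01,
         7.10364176e+01],
       [ 9.99999951e-01, -3.01766658e-04, -8.57991100e-05,
        -1.37678349e+00],
       [-1.67454061e-06, -2.78613577e-01,  9.60403288e-01,
        -1.42744814e+02],
       [ 0.00000000e+00,  0.00000000e+00,  0.00000000e+00,
         1.00000000e+00]])}
```

View pics/scene0.png

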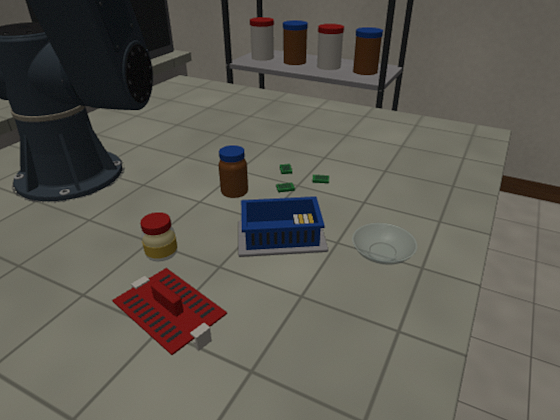

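View pics/side0.png

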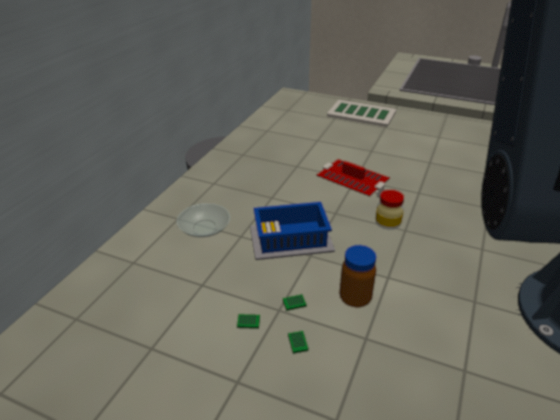

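View pics/wrist0.png

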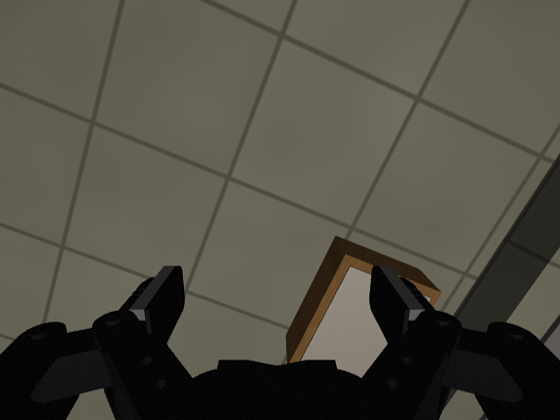

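The candidates for the cassette are three loose green ones: scene (286,169), (285,187), (320,179), which are side (298,342), (294,302), (248,321). There are also green pieces in a white tray at side (362,112). Next I'll locate them and everything else.

```bash
cat > h.py <<'E'
import numpy as np,cv2,pickle
from scipy.spatial.transform import Rotation as Ro
def load(n): return pickle.load(open(n+".pkl","rb"))
def w2c(f): return np.asarray(f["R"]),np.asarray(f["t"])
def pix2w(f,uv,z):
    R,t=w2c(f); uv=np.atleast_2d(uv).astype(float)
    d=np.c_[(uv[:,0]-f["cx"])/f["fx"],(uv[:,1]-f["cy"])/f["fy"],np.ones(len(uv))]@R
    C=-R.T@t
    return C+d*((z-C[2])/d[:,2])[:,None]
def proj(f,X):
    R,t=w2c(f); c=np.atleast_2d(X)@R.T+t
    return np.c_[f["fx"]*c[:,0]/c[:,2]+f["cx"],f["fy"]*c[:,1]/c[:,2]+f["cy"]]
def wristcam(f,s):
    T=np.eye(4); q=s["ee_rot"]; T[:3,:3]=Ro.from_quat([q[1],q[2],q[3],q[0]]).as_matrix(); T[:3,3]=s["ee_pos"]
    M=np.linalg.inv(T@f["T_tool_cam"]); g=dict(f); g["R"]=M[:3,:3]; g["t"]=M[:3,3]; return g
def pose(x,y,th):
    c,s=np.cos(th),np.sin(th); return np.array([[c,-s],[s,c]]),np.array([x,y])
def box(x,y,th,lx,ly,zs,off=(0,0)):
    R,p=pose(x,y,th); o=[]
    for z in zs:
        for a,b in [(-1,-1),(1,-1),(1,1),(-1,1)]:
            o.append([*(R@np.array([off[0]+a*lx/2,off[1]+b*ly/2])+p),z])
    return np.array(o)
E
python3 - <<'E'
from h import *
for n in ["scene0","side0"]:
    f=load(n); hsv=cv2.cvtColor(f["img"],cv2.COLOR_BGR2HSV)
    m=cv2.inRange(hsv,(50,120,40),(80,255,255))
    k,l,st,c=cv2.connectedComponentsWithStats(m)
    for i in range(1,k):
        if st[i,4]<15: continue
        w=pix2w(f,c[i],5)[0]; 
        ys,xs=np.where(l==i); r=cv2.minAreaRect(pix2w(f,np.c_[xs,ys],5)[:,:2].astype(np.float32))
        print(n,c[i].round(1),st[i,4],w.round(),"R",np.hypot(*w[:2]).round(),r)
    m=cv2.inRange(hsv,(0,150,60),(8,255,255))
    k,l,st,c=cv2.connectedComponentsWithStats(m)
    for i in range(1,k):
        if st[i,4]>100: print("red",c[i].round(1),st[i],pix2w(f,c[i],25)[0].round())
    img=f["img"]
S=load("scene0")["img"]; D=load("side0")["img"]
a=cv2.resize(S[190:260,225:340],None,fx=7,fy=7,interpolation=cv2.INTER_CUBIC); cv2.imwrite("pics/a.png",a[:600,:800])
a=cv2.resize(S[260:355,105:235],None,fx=6,fy=6,interpolation=cv2.INTER_CUBIC); cv2.imwrite("pics/b.png",a[:600,:800])
a=cv2.resize(D[195:265,240:345],None,fx=7,fy=7,interpolation=cv2.INTER_CUBIC); cv2.imwrite("pics/c.png",a[:600,:800])
a=cv2.resize(D[150:205,305:405],None,fx=8,fy=8,interpolation=cv2.INTER_CUBIC); cv2.imwrite("pics/d.png",a[:600,:800])
E
```

```text
scene0 [285.1 168.9] 56 [467. 259.   5.] R 534.0 ((467.59515380859375, 260.2270202636719), (25.742042541503906, 44.442684173583984), 35.228759765625)
scene0 [320.1 178.8] 78 [565. 252.   5.] R 619.0 ((565.630126953125, 253.36793518066406), (36.58860778808594, 34.18642807006836), 22.173126220703125)
scene0 [285.4 187.1] 80 [508. 180.   5.] R 539.0 ((507.2840270996094, 179.65731811523438), (38.52613830566406, 34.492034912109375), 39.004844665527344)
red [259.3  20.6] [250  17  23  10 131] [-494. 1819.   25.]
red [329.4  27.6] [319  24  25  10 158] [ -44. 1815.   25.]
red [154.1 221.6] [141 213  29  22 410] [351. -89.  25.]
red [168.5 309.3] [ 113  268  114   87 3855] [ 530. -263.   25.]
side0 [293.9 302. ] 221 [507. 185.   5.] R 539.0 ((506.698974609375, 183.8981170654297), (37.58741760253906, 28.431543350219727), 39.08975601196289)
side0 [248.2 320.8] 252 [565. 259.   5.] R 621.0 ((564.6854248046875, 259.16168212890625), (36.52238845825195, 27.72101402282715), 23.249679565429688)
side0 [297.8 341.7] 277 [466. 267.   5.] R 537.0 ((466.0049743652344, 266.377685546875), (25.380117416381836, 39.25046157836914), 35.242183685302734)
red [352.6 176.5] [ 318  160   71   36 1204] [ 526. -254.   25.]
red [391.4 197.9] [380 190  24  17 324] [ 413. -197.   25.]
```

View pics/a.png

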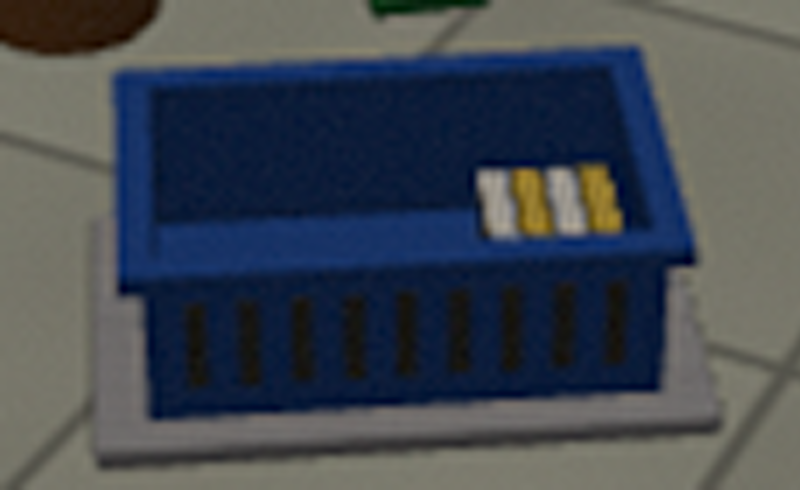

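View pics/b.png

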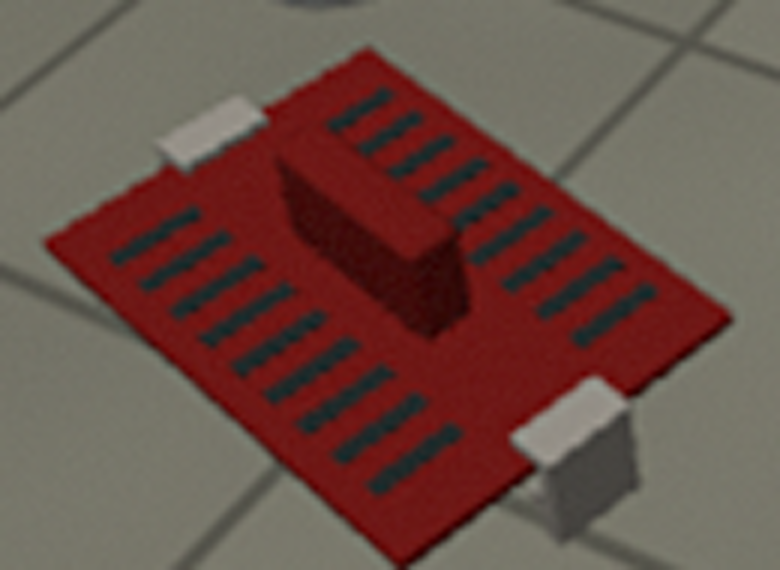

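View pics/c.png

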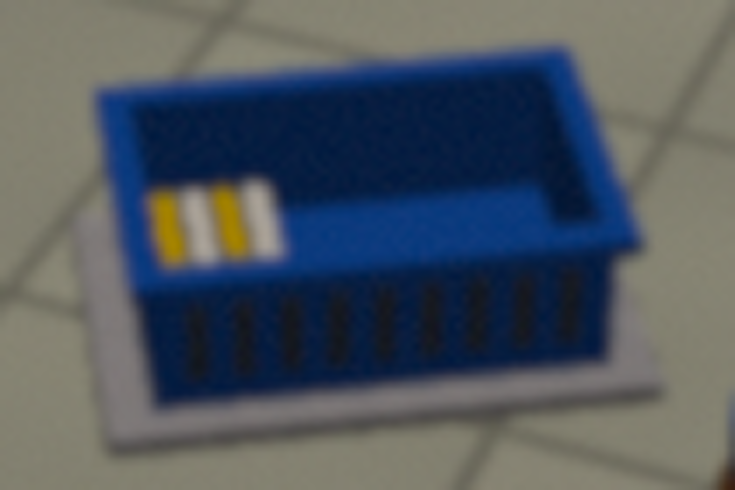

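View pics/d.png

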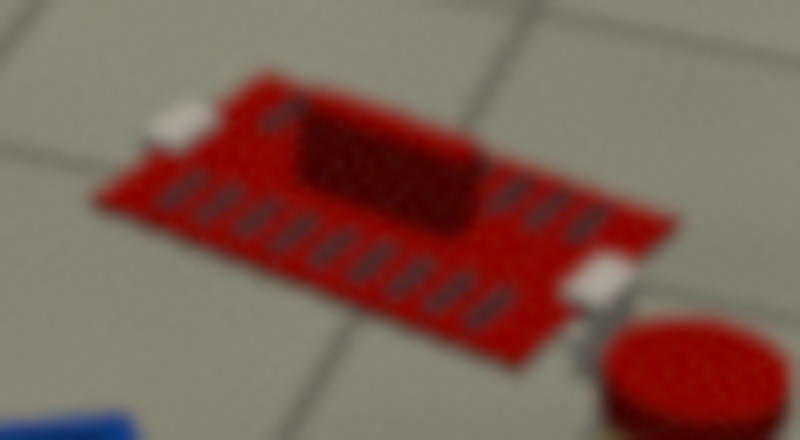

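```bash
python3 - <<'E'
from h import *
from scipy.optimize import least_squares
def fit(obs,lx,ly,zt,x0,sc=True):
    # obs: list of (frame, crop off, scale, pts[(u,v,z)]); any order -> nearest corner
    O=[(f,(np.array(p)[:,:2]+.5)/s-.5+np.array(o),np.array(p)[:,2]) for f,o,s,p in obs]
    def res(v):
        r=[]
        for f,uv,zs in O:
            for q,z in zip(uv,zs):
                c=proj(f,box(*v,lx,ly,[z])); r+=list((c-q)[np.argmin(((c-q)**2).sum(1))])
        return np.array(r)
    s=least_squares(res,x0); return s.x, np.abs(s.fun).max()
S=load("scene0");D=load("side0")
b1=(S,(225,190),7,[(118,72,60),(640,47,60),(693,262,54),(122,292,54)])
b2=(D,(240,195),7,[(97,92,60),(570,48,60),(640,245,54),(133,290,54)])
c1=(S,(105,260),6,[(368,47,27),(733,318,27),(400,567,24.5),(45,240,27)])
c2=(D,(305,150),8,[(265,70,27),(680,218,27),(520,372,24.5),(95,200,27)])
w=pix2w(S,[[283,215]],60)[0]; print(w)
for n,l in [("S",[b1]),("D",[b2]),("both",[b1,b2])]:
  for th in (0.3,0.6,0.9): print("basket",n,fit(l,152,102,60,[w[0],w[1],th]))
for n,l in [("S",[c1]),("D",[c2]),("both",[c1,c2])]:
  for th in (-0.1,-0.5): print("cover",n,fit(l,156,104,27,[528,-260,th]))
for n in ["scene0","side0"]:
    f=load(n); hsv=cv2.cvtColor(f["img"],cv2.COLOR_BGR2HSV)
    m=cv2.inRange(hsv,(5,150,60),(18,255,255))if 0 else None
a=cv2.resize(D[275:365,220:340],None,fx=6,fy=6,interpolation=cv2.INTER_CUBIC); cv2.imwrite("pics/e.png",a)
E
```

```text
[593.06047171   1.63304163  60.        ]
basket S (array([5.83842630e+02, 1.07684153e+01, 5.57237712e-01]), np.float64(0.7611177135698881))
basket S (array([5.83842629e+02, 1.07684165e+01, 5.57237750e-01]), np.float64(0.7611186493334117))
basket S (array([5.83842630e+02, 1.07684148e+01, 5.57237730e-01]), np.float64(0.7611181018958746))
basket D (array([5.85344006e+02, 9.23706704e+00, 5.57366442e-01]), np.float64(1.5236112320938844))
basket D (array([5.85344006e+02, 9.23706768e+00, 5.57366467e-01]), np.float64(1.5236105077516697))
basket D (array([5.85344006e+02, 9.23706645e+00, 5.57366463e-01]), np.float64(1.5236109385634222))
basket both (array([5.84584162e+02, 1.00077353e+01, 5.57330716e-01]), np.float64(1.7391377736422555))
basket both (array([5.84584162e+02, 1.00077351e+01, 5.57330753e-01]), np.float64(1.7391384906804888))
basket both (array([5.84584162e+02, 1.00077344e+01, 5.57330739e-01]), np.float64(1.7391379738855903))
cover S (array([ 5.25916130e+02, -2.58482560e+02, -2.59160152e-01]), np.float64(0.8972560488311387))
cover S (array([ 5.25916130e+02, -2.58482560e+02, -2.59160159e-01]), np.float64(0.8972561189260091))
cover D (array([ 5.25557928e+02, -2.54672724e+02, -2.47845149e-01]), np.float64(0.7083177751724747))
cover D (array([ 5.25557928e+02, -2.54672724e+02, -2.47845153e-01]), np.float64(0.7083177739565372))
cover both (array([ 5.25872202e+02, -2.58047358e+02, -2.57313039e-01]), np.float64(1.0364900393569485))
cover both (array([ 5.25872202e+02, -2.58047358e+02, -2.57313050e-01]), np.float64(1.036490249014605))Traceback (most recent call last):
  File "<stdin>", line 26, in <module>
KeyError: (slice(275, 365, None), slice(220, 340, None))
```

The meant cassette is the one at scene (320,179), about (565,256): it is 620 mm from the base, against about 536 mm for the other two. The basket and cover fits agree between the two cameras. I'll go over the basket for a wrist look first, then on to the cassette.

Call:
apply_moves(increments=[0,0,0,0.543,-0.335,0.03,0.085,0,0,0,0.543,-0.335,0.03,0.085,0,0,0,0.543,-0.335,0.03,0.085,0,0,0,0.543,-0.335,0.03,0.085,0,0,0,0.543,-0.335,0.03,0.085,0,0,0,0.543,-0.335,0.03,0.085,0,0,0,0.543,-0.335,0.03,0.085,0,0,0,0.543,-0.335,0.03,0.085,0,0,0,0.543,-0.335,0.03,0.085,0,0,0,0.543,-0.335,0.03,0.085,0,0,0,0.543,-0.335,0.03,0.085,0,0,0,0.543,-0.335,0.03,0.085])

```text
time: 1.35
ee_pos: [562.2, -19.0, 202.9]
ee_rot: [-0.0, 0.981, 0.196, -0.0]
ft_force: [0.4, -1.9, -0.5]
finger_gap: 85.2
```

```bash
cat >> h.py <<'E'
def snap(tag,view=True):
    from station import robot,vision
    s=robot.read_state(); f=vision.grab_frame("wrist"); f["state"]=s
    f=wristcam(f,s); f["state"]=s; pickle.dump(f,open(tag+".pkl","wb")); cv2.imwrite(f"pics/{tag}.png",f["img"])
    return s,f
def yaw(s):
    q=s["ee_rot"]; m=Ro.from_quat([q[1],q[2],q[3],q[0]]).as_matrix(); return np.arctan2(m[1,0],m[0,0]),m
def go(s,tx,ty,tz,th):
    """shift in tool axes (m) + turn about tool z (deg), from measured state"""
    y,m=yaw(s); d=m.T@(np.array([tx,ty,tz])-s["ee_pos"])
    t=(th-y+np.pi/2)%np.pi-np.pi/2
    print("t",round(s["time"],2),"pos",s["ee_pos"].round(1),"yaw",np.degrees(y).round(2),"tilt",np.degrees(np.arccos(-m[2,2])).round(2),"F",s["ft_force"].round(1),"gap",round(s["finger_gap"],1))
    print("shift m",(d/1000).round(4),"turn z deg",-np.degrees(t).round(2))
E
python3 - <<'E'
from h import *
s,f=snap("w1"); go(s,565,256,130,np.radians(23.2)); print(s["q"])
E
```

```text
t 1.35 pos [562.2 -19.  202.9] yaw 22.63 tilt 0.01 F [ 0.4 -1.9 -0.5] gap 85.2
shift m [ 0.1084 -0.2527  0.0729] turn z deg -0.57
[-1.16467344e-01  4.03990671e-01  1.64871537e+00 -2.43600849e-05
  1.08904186e+00  1.05939694e+00]
```

View pics/w1.png

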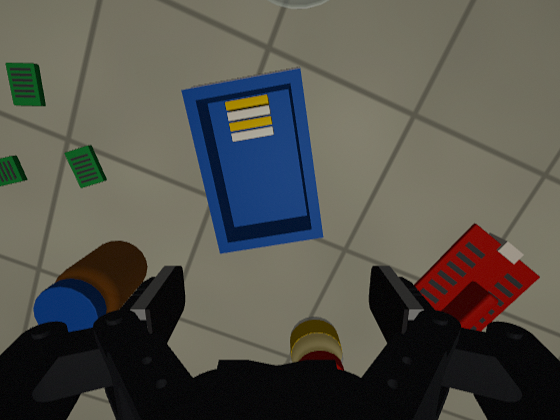

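The wrist view shows the basket rim corners at about (182,91), (300,68), (323,237) and (220,253). The target cassette is top left at (26,84). I'll fit the basket from this view.

```bash
cat >> h.py <<'E'
from scipy.optimize import least_squares
def fitrect(f,uv,z,lx,ly,x0):
    uv=np.array(uv,float)
    def res(v):
        c=proj(f,box(*v,lx,ly,[z])); return np.concatenate([(c-q)[np.argmin(((c-q)**2).sum(1))] for q in uv])
    r=least_squares(res,x0); return r.x,np.abs(r.fun).max()
def greens(f,z=8):
    hsv=cv2.cvtColor(f["img"],cv2.COLOR_BGR2HSV); m=cv2.inRange(hsv,(50,100,30),(85,255,255))
    m=cv2.morphologyEx(m,cv2.MORPH_CLOSE,np.ones((7,7),np.uint8))
    k,l,st,c=cv2.connectedComponentsWithStats(m)
    for i in range(1,k):
        if st[i,4]>150:
            ys,xs=np.where(l==i); r=cv2.minAreaRect(pix2w(f,np.c_[xs,ys],z)[:,:2].astype(np.float32)); print("green",c[i].round(),st[i,4],np.round(r[0],1),np.round(r[1],1),round(r[2],1))
E
python3 - <<'E'
from h import *
f=load("w1"); print(f["state"]["qd"].round(3))
hsv=cv2.cvtColor(f["img"],cv2.COLOR_BGR2HSV); m=cv2.inRange(hsv,(105,120,40),(125,255,255)); 
k,l,st,c=cv2.connectedComponentsWithStats(m); i=l[110,206] or l[200,215]
h=cv2.convexHull(np.argwhere(l==l[110,206])[:,::-1].astype(np.int32)); q=cv2.approxPolyDP(h,6,True)[:,0]; print(q)
for uv in ([(182,91),(300,68),(323,237),(220,253)],): print(fitrect(f,uv,60,152,102,[584,10,.557]))
print(fitrect(f,q,60,152,102,[584,10,.557]))
greens(f)
E
```

```text
[ 0.808  0.494 -0.673 -0.001  0.172  0.806]
[[321 237]
 [220 252]
 [182  90]
 [300  70]]
(array([5.83534330e+02, 1.07062870e+01, 5.63130274e-01]), np.float64(0.8502485418862449))
(array([5.83235529e+02, 1.11211996e+01, 5.53913268e-01]), np.float64(1.476990026225252))
green [25. 84.] 1366 [564.8 254.9] [39.4 31.9] 21.4
green [ 85. 166.] 1065 [507.2 181.3] [39.5 31.1] 38.8
green [ 11. 171.] 593 [471.2 257. ] [27.4 31. ] 34.7
```

Call:
apply_moves(increments=[0,0,0,0.088,-0.253,0.06,0.045,0,0,0,0.088,-0.253,0.06,0.045,0,0,0,0.088,-0.253,0.06,0.045,0,0,0,0.088,-0.253,0.06,0.045,0,0,0,0.088,-0.253,0.06,0.045,0,0,0,0.088,-0.253,0.06,0.045,0,0,0,0.088,-0.253,0.06,0.045,0,0,0,0.088,-0.253,0.06,0.045,0,0,0,0.088,-0.253,0.06,0.045])

```text
time: 2.3
ee_pos: [545.6, 245.3, 143.3]
ee_rot: [0.0, 0.981, 0.196, 0.0]
ft_force: [1.2, -0.3, 0.2]
finger_gap: 45.0
```

```bash
python3 - <<'E'
from h import *
s,f=snap("w2"); print(s["qd"].round(3)); go(s,565,256,130,np.radians(23.2)); greens(f)
E
```

```text
[-0.007 -0.004 -0.001 -0.002 -0.     0.004]
t 2.3 pos [545.6 245.3 143.3] yaw 22.57 tilt 0.01 F [ 1.2 -0.3  0.2] gap 45.0
shift m [ 0.0221 -0.0024  0.0133] turn z deg -0.63
green [273. 179.] 1383 [564.3 257.6] [39.1 27.6] 21.6
green [317. 260.] 744 [507.1 183.8] [41.4 27.6] 39.1
green [239. 267.] 485 [472.4 256.2] [29.4 19.8] 29.8
```

View pics/w2.png

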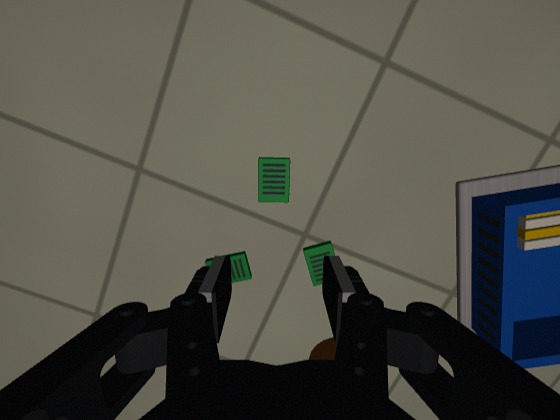

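The crop confirms it: the target cassette stands alone at (273,179) in the wrist view, 39 x 28 mm, at (564.3,257.6), long side at about 22°. I'll descend to it.

```bash
python3 - <<'E'
from h import *
f=load("w2"); go(f["state"],564.3,257.6,2.5,np.radians(21.8))
E
```

```text
t 2.3 pos [545.6 245.3 143.3] yaw 22.57 tilt 0.01 F [ 1.2 -0.3  0.2] gap 45.0
shift m [ 0.022  -0.0042  0.1408] turn z deg 0.77
```

Call:
apply_moves(increments=[0,0,0.8,0.022,-0.0042,0.05,0.045,0,0,0.8,0.022,-0.0042,0.095,0.045,0,0,0.8,0.022,-0.0042,0.113,0.045,0,0,0.8,0.022,-0.0042,0.113,0.045,0,0,0.8,0.022,-0.0042,0.113,0.045])

```text
time: 2.85
ee_pos: [564.8, 258.2, 31.1]
ee_rot: [-0.0, 0.982, 0.189, 0.001]
ft_force: [-0.4, 0.1, -0.0]
finger_gap: 45.1
```

```bash
python3 - <<'E'
from h import *
s,f=snap("w3"); greens(f); go(s,564.3,257.6,2.5,np.radians(21.8))
E
```

```text
green [280. 251.] 3254 [565.  257.9] [41.1 27.7] 21.3
green [330. 351.] 161 [514.7 203.8] [12.   7.5] 21.7
t 2.85 pos [564.8 258.2  31.1] yaw 21.76 tilt 0.06 F [-0.4  0.1 -0. ] gap 45.1
shift m [-0.0007  0.0004  0.0286] turn z deg -0.04
```

View pics/w3.png

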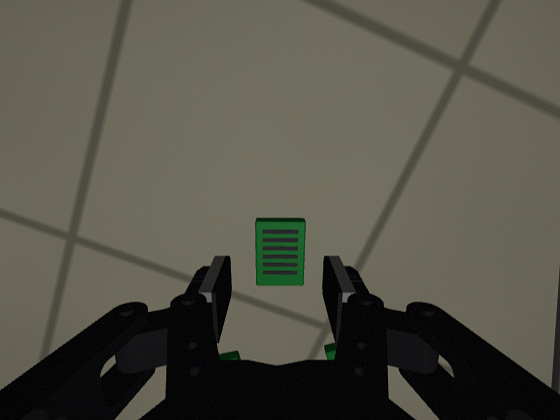

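The cassette sits centred between the pads at (280,251). I'll go down and grip.

Call:
apply_moves(increments=[0,0,0.4,0,0,0.02,0.045,0,0,0.4,0,0,0.0285,0.045,0,0,0.4,0,0,0.0285,0.045,0,0,0.4,0,0,0.0285,0.02,0,0,0.4,0,0,0.0285,0.02,0,0,0.4,0,0,0.0285,0.02,0,0,0.4,0,0,0.0285,0.02,0,0,0.4,0,0,0.0285,0.02], squeeze=30)

```text
time: 3.7
ee_pos: [564.6, 258.9, 2.8]
ee_rot: [-0.0, 0.983, 0.186, 0.001]
ft_force: [-1.1, -0.5, 5.3]
finger_gap: 26.9
```

```bash
python3 - <<'E'
from h import *
s,f=snap("w4"); go(s,550,200,180,np.radians(31.9)); 
E
```

```text
t 3.7 pos [564.6 258.9   2.8] yaw 21.43 tilt 0.1 F [-1.1 -0.5  5.3] gap 26.9
shift m [-0.0349  0.0495 -0.1772] turn z deg -10.47
```

View pics/w4.png

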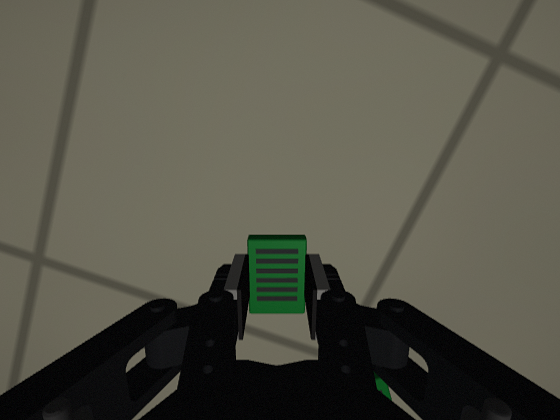

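Gripped, gap 27 mm. I'll lift it and carry it over the bay.

Call:
apply_moves(increments=[0,0,0,0,0,-0.04,0.02,0,0,0,0,0,-0.09,0.02,0,0,0,0,0,-0.14,0.02,0,0,-4,-0.015,0.04,-0.155,0.02,0,0,-8,-0.035,0.085,-0.155,0.02,0,0,-10.5,-0.053,0.13,-0.155,0.02,0,0,-10.5,-0.07,0.175,-0.155,0.02,0,0,-10.5,-0.085,0.215,-0.155,0.02,0,0,-10.5,-0.096,0.243,-0.155,0.02,0,0,-10.5,-0.096,0.243,-0.155,0.02,0,0,-10.5,-0.096,0.243,-0.155,0.02,0,0,-10.5,-0.096,0.243,-0.155,0.02])

```text
time: 4.95
ee_pos: [563.4, -1.6, 156.8]
ee_rot: [-0.0, 0.961, 0.275, 0.0]
ft_force: [0.1, 0.6, -0.0]
finger_gap: 27.0
```

```bash
python3 - <<'E'
from h import *
s,f=snap("w5"); go(s,564,-2,16,np.radians(31.9)); print(s["qd"].round(3))
hsv=cv2.cvtColor(f["img"],cv2.COLOR_BGR2HSV); m=cv2.inRange(hsv,(105,120,40),(125,255,255)); 
k,l,st,c=cv2.connectedComponentsWithStats(m); i=1+np.argmax(st[1:,4]); print(st[i])
E
```

```text
t 4.95 pos [563.4  -1.6 156.8] yaw 31.97 tilt 0.01 F [ 0.1  0.6 -0. ] gap 27.0
shift m [0.0003 0.0007 0.1408] turn z deg 0.07
[ 0.009  0.004  0.    -0.001 -0.    -0.002]
[  206    81   145   195 20157]
```

View pics/w5.png

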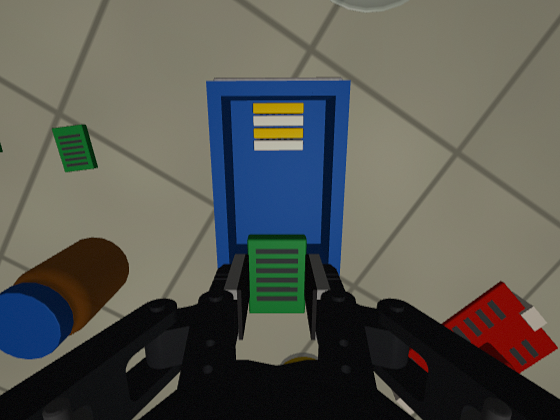

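The basket lines up with the tool: far rim corners at (207,81) and (350,81), the bay below. I'll fit the rim edges.

```bash
cat >> h.py <<'E'
def basket_edges(f,x0,rows=(95,230),vend=None):
    hsv=cv2.cvtColor(f["img"],cv2.COLOR_BGR2HSV); m=cv2.inRange(hsv,(105,150,90),(125,255,255))
    L=[];Rr=[]
    for v in range(*rows,3):
        xs=np.where(m[v])[0]; xs=xs[(xs>150)&(xs<420)]
        if len(xs): L.append((xs[0]-.5,v)); Rr.append((xs[-1]+.5,v))
    T=[]
    for u in range(220,340,4):
        ys=np.where(m[:200,u])[0]
        if len(ys): T.append((u,ys[0]-.5))
    def loc(v,uv):
        R,p=pose(*v); return (pix2w(f,uv,60)[:,:2]-p)@R
    def res(v):
        return np.r_[loc(v,T)[:,0]-76, loc(v,L)[:,1]-51, loc(v,Rr)[:,1]+51]
    r=least_squares(res,x0,loss="soft_l1"); e=res(r.x); n=len(T);k=len(L)
    return r.x, [np.round((q.mean(),q.std()),2) for q in (e[:n],e[n:n+k],e[n+k:])]
E
python3 - <<'E'
from h import *
f=load("w5"); r=basket_edges(f,[584,10,.557]); print(r)
x,y,t=r[0]; print("bay",x-24*np.cos(t),y-24*np.sin(t),np.degrees(t)); go(f["state"],x-24*np.cos(t),y-24*np.sin(t),14,t)
greens(f,z=160)
E
```

```text
(array([5.83498627e+02, 1.10068414e+01, 5.61272804e-01]), [array([-0.  ,  0.18]), array([-0.13,  0.22]), array([0.13, 0.22])])
bay 563.1807473506748 -1.7674983166027012 32.15856280361793
t 4.95 pos [563.4  -1.6 156.8] yaw 31.97 tilt 0.01 F [ 0.1  0.6 -0. ] gap 27.0
shift m [-0.0003  0.      0.1428] turn z deg -0.19
green [ 75. 148.] 1510 [567.6 106.1] [18.8 15. ] 38.9
green [277. 273.] 4432 [562.5  -0.6] [41.5 28.2] 32.0
```

The tool is already centred over the bay. I'll lower the cassette to just above the floor.

Call:
apply_moves(increments=[0,0,-0.2,0,0,0.04,0.02,0,0,-0.2,0,0,0.08,0.02,0,0,-0.2,0,0,0.105,0.02,0,0,-0.2,0,0,0.125,0.02,0,0,-0.2,0,0,0.135,0.02,0,0,-0.2,0,0,0.139,0.02,0,0,-0.2,0,0,0.1405,0.02,0,0,-0.2,0,0,0.1412,0.02,0,0,-0.2,0,0,0.1412,0.02])

```text
time: 5.9
ee_pos: [563.8, -2.5, 16.2]
ee_rot: [0.0, 0.961, 0.277, 0.001]
ft_force: [-0.9, 0.2, -0.9]
finger_gap: 26.4
```

```bash
python3 - <<'E'
from h import *
s,f=snap("w6"); go(s,563.3,-1.7,14.8,np.radians(32.16)); print(s["effort"].round(1))
E
```

```text
t 5.9 pos [563.8  -2.5  16.2] yaw 32.12 tilt 0.07 F [-0.9  0.2 -0.9] gap 26.4
shift m [-0.     -0.001   0.0014] turn z deg -0.04
[  0.1 -58.5 -19.6   0.   -0.    0. ]
```

View pics/w6.png

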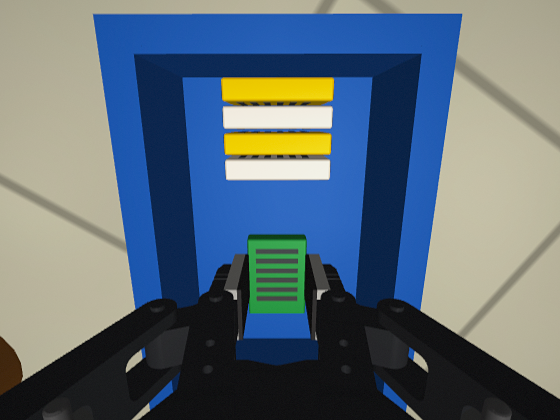

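The cassette is inside with clearance all round. I'll touch it down, release and rise.

Call:
apply_moves(increments=[0,0,0,0,0,0.0008,0.02,0,0,0,0,0,0.0014,0.02,0,0,0,0,0,0.0014,0.02,0,0,0,0,0,0.0014,0.036,0,0,0,0,0,0.0014,0.036,0,0,0,0,0,0.0014,0.036,0,0,0,0,0,0.0014,0.036,0,0,0,0,0,-0.02,0.036,0,0,0,0,0,-0.06,0.036,0,0,0,0,0,-0.1,0.036,0,0,0,0,0,-0.135,0.036,0,0,0,0,0,-0.135,0.036])

```text
time: 7.15
ee_pos: [565.6, -2.8, 155.3]
ee_rot: [0.001, 0.961, 0.277, 0.004]
ft_force: [0.5, -0.5, -0.2]
finger_gap: 36.0
```

```bash
python3 - <<'E'
from h import *
s,f=snap("w7"); go(s,520,-262,180,np.radians(-14.7)); greens(f,z=20); print(basket_edges(f,[584,10,.557]))
E
```

```text
t 7.15 pos [565.6  -2.8 155.3] yaw 32.12 tilt 0.46 F [ 0.5 -0.5 -0.2] gap 36.0
shift m [-0.1763  0.1954 -0.0249] turn z deg 46.82
green [ 70. 150.] 1532 [512.1 175.1] [37.7 30.1] 39.1
green [274. 206.] 1260 [562.8  -1.5] [38.7 27. ] 32.0
(array([5.83422302e+02, 1.09785720e+01, 5.61141010e-01]), [array([-0.  ,  0.01]), array([-0.14,  0.23]), array([0.14, 0.22])])
```

View pics/w7.png

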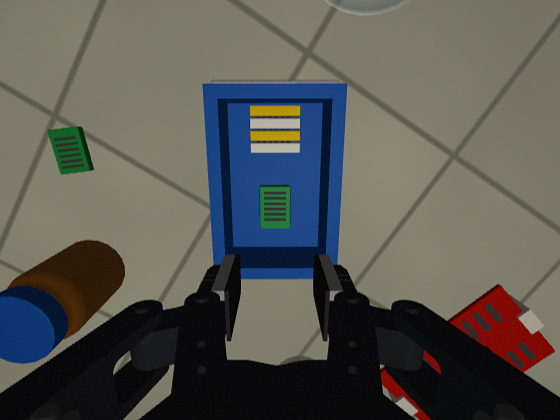

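The cassette lies flat in the bay at (274,206), which is (562.8,-1.5), squarely on the bay point. Next, the cover.

Call:
apply_moves(increments=[0,0,8,-0.025,0.028,-0.01,0.045,0,0,16,-0.055,0.06,-0.01,0.045,0,0,24,-0.085,0.093,-0.01,0.045,0,0,32,-0.115,0.126,-0.01,0.045,0,0,40,-0.145,0.16,-0.01,0.045,0,0,46.8,-0.165,0.18,-0.01,0.045,0,0,46.8,-0.176,0.193,-0.01,0.045,0,0,46.8,-0.176,0.193,-0.01,0.045,0,0,46.8,-0.176,0.193,-0.01,0.045])

```text
time: 8.1
ee_pos: [516.9, -258.7, 159.7]
ee_rot: [-0.0, 0.992, -0.126, -0.0]
ft_force: [0.7, -0.9, -0.8]
finger_gap: 44.7
```

```bash
python3 - <<'E'
from h import *
s,f=snap("w8"); go(s,525,-257,60,np.radians(-14.7)); print(s["qd"].round(3))
hsv=cv2.cvtColor(f["img"],cv2.COLOR_BGR2HSV); m=cv2.inRange(hsv,(0,130,40),(8,255,255))|cv2.inRange(hsv,(172,130,40),(180,255,255))
k,l,st,c=cv2.connectedComponentsWithStats(m); print(st[st[:,4]>200])
i=1+np.argmax(st[1:,4])
h=cv2.convexHull(np.argwhere(l==i)[:,::-1].astype(np.int32)); print(cv2.approxPolyDP(h,4,True)[:,0].tolist())
E
```

```text
t 8.1 pos [ 516.9 -258.7  159.7] yaw -14.52 tilt 0.07 F [ 0.7 -0.9 -0.8] gap 44.7
shift m [ 0.0075 -0.0037  0.0997] turn z deg 0.18
[ 0.02  -0.009  0.003  0.002  0.     0.012]
[[     0      0    560    420 218922]
 [   211    103    125    171  15917]
 [   148    365     19     29    361]]
[[335, 104], [328, 255], [322, 273], [231, 273], [219, 254], [211, 104]]
```

View pics/w8.png

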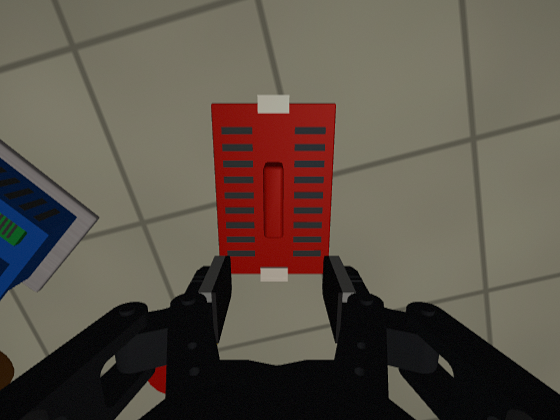

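The cover is in view, square to the tool: far corners at (211,104) and (335,104), handle along (273,162-238). I'll fit its edges.

```bash
cat >> h.py <<'E'
def cover_edges(f,x0,z=27,rows=(112,235),near=True):
    hsv=cv2.cvtColor(f["img"],cv2.COLOR_BGR2HSV); m=cv2.inRange(hsv,(0,130,40),(8,255,255))|cv2.inRange(hsv,(172,130,40),(180,255,255))
    k,l,st,c=cv2.connectedComponentsWithStats(m); m=l==1+np.argmax(st[1:,4])
    L=[];Rr=[];T=[];B=[]
    for v in range(*rows,3):
        xs=np.where(m[v])[0]; L.append((xs[0]-.5,v)); Rr.append((xs[-1]+.5,v))
    u0,u1=int(L[0][0])+5,int(Rr[0][0])-5
    for u in list(range(u0,u0+35,3))+list(range(u1-35,u1,3)):
        ys=np.where(m[:,u])[0]; T.append((u,ys[0]-.5))
    for u in list(range(238,256,2))+list(range(292,316,2)):
        ys=np.where(m[:,u])[0]; 
        if near: B.append((u,ys[-1]+.5))
    def loc(v,uv):
        R,p=pose(*v); return (pix2w(f,uv,z)[:,:2]-p)@R
    def res(v):
        o=[loc(v,T)[:,0]-78, loc(v,L)[:,1]-52, loc(v,Rr)[:,1]+52]
        if near:o.append(loc(v,B)[:,0]+78)
        return np.concatenate(o)
    r=least_squares(res,x0,loss="soft_l1"); e=res(r.x); ii=np.cumsum([len(T),len(L),len(Rr)])
    return r.x,[np.round((q.mean(),q.std()),2) for q in np.split(e,ii) if len(q)]
E
python3 - <<'E'
from h import *
f=load("w8"); r=cover_edges(f,[526,-258,-.257]); print(r,np.degrees(r[0][2]))
r2=cover_edges(f,[526,-258,-.257],near=False); print(r2)
go(f["state"],r[0][0],r[0][1],43,r[0][2])
E
```

```text
(array([ 5.25410940e+02, -2.56639602e+02, -2.51957979e-01]), [array([-0.52,  0.06]), array([-0.33,  0.25]), array([0.33, 0.25]), array([0.62, 0.05])]) -14.436128830787526
(array([ 5.24908657e+02, -2.56496379e+02, -2.52633424e-01]), [array([0.  , 0.04]), array([-0.33,  0.25]), array([0.33, 0.26])])
t 8.1 pos [ 516.9 -258.7  159.7] yaw -14.52 tilt 0.07 F [ 0.7 -0.9 -0.8] gap 44.7
shift m [ 0.0079 -0.0041  0.1167] turn z deg -0.09
```

Call:
apply_moves(increments=[0,0,-0.1,0.008,-0.0041,0.04,0.045,0,0,-0.1,0.008,-0.0041,0.08,0.045,0,0,-0.1,0.008,-0.0041,0.11,0.045,0,0,-0.1,0.008,-0.0041,0.124,0.045,0,0,-0.1,0.008,-0.0041,0.1295,0.045,0,0,-0.1,0.008,-0.0041,0.1295,0.045], squeeze=60)

```text
time: 8.75
ee_pos: [526.1, -257.3, 31.3]
ee_rot: [0.0, 0.992, -0.126, 0.0]
ft_force: [0.6, -0.7, 0.9]
finger_gap: 45.1
```

```bash
python3 - <<'E'
from h import *
s,f=snap("w9"); go(s,525.2,-256.6,30,np.radians(-14.44))
E
```

```text
t 8.75 pos [ 526.1 -257.3   31.3] yaw -14.52 tilt 0.02 F [ 0.6 -0.7  0.9] gap 45.1
shift m [-0.0011 -0.0005  0.0013] turn z deg -0.08
```

View pics/w9.png

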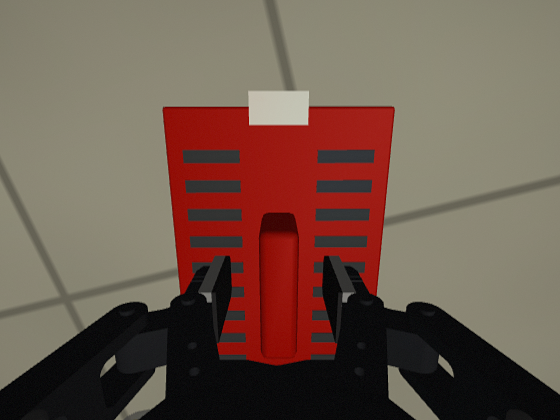

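The handle is centred between the pads at (280,290). I'll close and lift.

Call:
apply_moves(increments=[0,0,0,-0.001,0,0.0008,0.045,0,0,0,-0.001,0,0.0008,0.008,0,0,0,-0.001,0,0.0008,0.008,0,0,0,-0.001,0,0.0008,0.008,0,0,0,-0.001,0,0.0008,0.008,0,0,0,-0.001,0,0.0008,0.008,0,0,0,-0.001,0,0.0008,0.008,0,0,0,-0.001,0,-0.02,0.008,0,0,0,-0.001,0,-0.06,0.008,0,0,0,-0.001,0,-0.1,0.008,0,0,0,-0.001,0,-0.13,0.008,0,0,0,-0.001,0,-0.13,0.008])

```text
time: 10.0
ee_pos: [526.3, -258.3, 165.1]
ee_rot: [0.001, 0.992, -0.127, 0.003]
ft_force: [0.4, -0.6, -1.0]
finger_gap: 15.2
```

```bash
python3 - <<'E'
from h import *
s,f=snap("w10"); go(s,570,3,160,np.radians(32.16))
E
```

```text
t 10.0 pos [ 526.3 -258.3  165.1] yaw -14.58 tilt 0.39 F [ 0.4 -0.6 -1. ] gap 15.2
shift m [-0.0236 -0.2639  0.0044] turn z deg -46.74
```

View pics/w10.png

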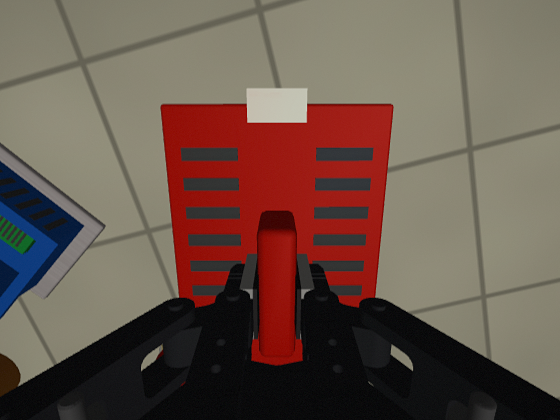

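The cover is held, 15 mm gap, and hangs level. I'll carry it over the basket.

Call:
apply_moves(increments=[0,0,-7,0,-0.035,0,0.008,0,0,-15,0,-0.075,0,0.008,0,0,-23,-0.003,-0.115,0,0.008,0,0,-31,-0.006,-0.155,0,0.008,0,0,-39,-0.009,-0.195,0,0.008,0,0,-44,-0.011,-0.235,0,0.008,0,0,-46.7,-0.0125,-0.26,0,0.008,0,0,-46.7,-0.0125,-0.275,0,0.008,0,0,-46.7,-0.0125,-0.275,0,0.008,0,0,-46.7,-0.0125,-0.275,0,0.008,0,0,-46.7,-0.0125,-0.275,0,0.008])

```text
time: 11.15
ee_pos: [581.6, 10.8, 160.5]
ee_rot: [-0.0, 0.961, 0.276, -0.0]
ft_force: [-0.4, -0.5, -1.1]
finger_gap: 15.2
```

```bash
python3 - <<'E'
from h import *
from station import vision
s,f=snap("w11"); go(s,583.45,11,160,np.radians(32.16)); print(s["qd"].round(3))
z=s["ee_pos"][2]-3.6
y,_=yaw(s)
for zz in (z-1,z,z+1):
    r=cover_edges(f,[583,11,.56],z=zz,rows=(112,235),near=False); R,p=pose(0,0,y)
    print(r, "cover - tcp in tool axes xy(world-up):",R.T@(r[0][:2]-s["ee_pos"][:2]), "dyaw",np.degrees(r[0][2]-y))
for n in ("scene","side"):
    g=vision.grab_frame(n); pickle.dump(g,open(n+"1.pkl","wb")); cv2.imwrite(f"pics/{n}1.png",cv2.resize(g["img"][150:270,200:360],None,fx=5,fy=5,interpolation=cv2.INTER_CUBIC))
E
```

```text
t 11.15 pos [581.6  10.8 160.5] yaw 32.01 tilt 0.04 F [-0.4 -0.5 -1.1] gap 15.2
shift m [0.0017 0.0008 0.0005] turn z deg -0.15
[-0.001 -0.005 -0.002  0.003 -0.     0.001]
(array([5.82076317e+02, 1.26077777e+01, 5.58710151e-01]), [array([-0.  ,  0.01]), array([-0.34,  0.14]), array([0.34, 0.14])]) cover - tcp in tool axes xy(world-up): [1.38520385 1.31253678] dyaw -0.0001509128103213498
(array([5.82027988e+02, 1.25820037e+01, 5.58623650e-01]), [array([-0.  ,  0.01]), array([-0.69,  0.14]), array([0.69, 0.13])]) cover - tcp in tool axes xy(world-up): [1.3305611  1.31630106] dyaw -0.005107034840377776
(array([5.81979761e+02, 1.25560739e+01, 5.58541790e-01]), [array([-0.  ,  0.01]), array([-1.04,  0.13]), array([1.04, 0.13])]) cover - tcp in tool axes xy(world-up): [1.27592235 1.31987906] dyaw -0.009797280666023247
```

View pics/w11.png

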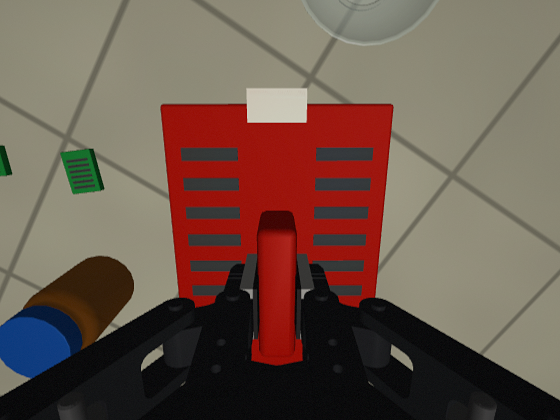

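View pics/scene1.png

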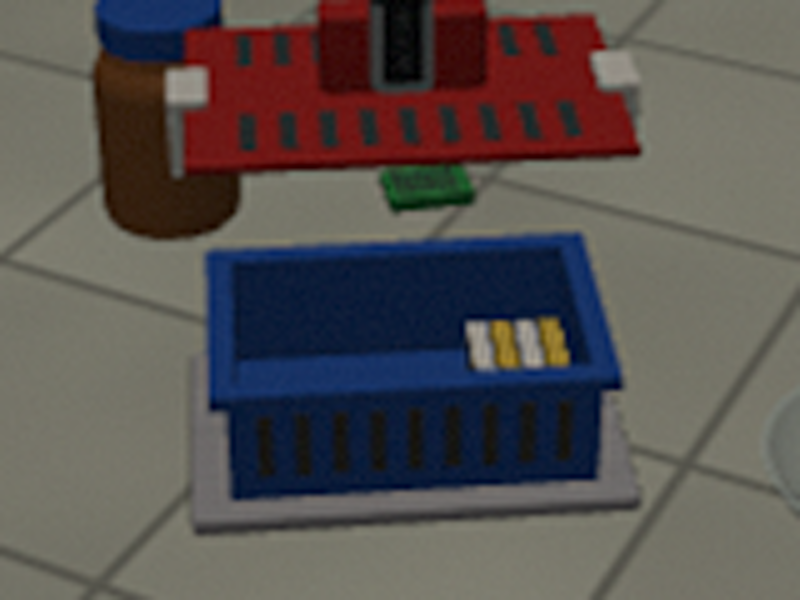

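View pics/side1.png

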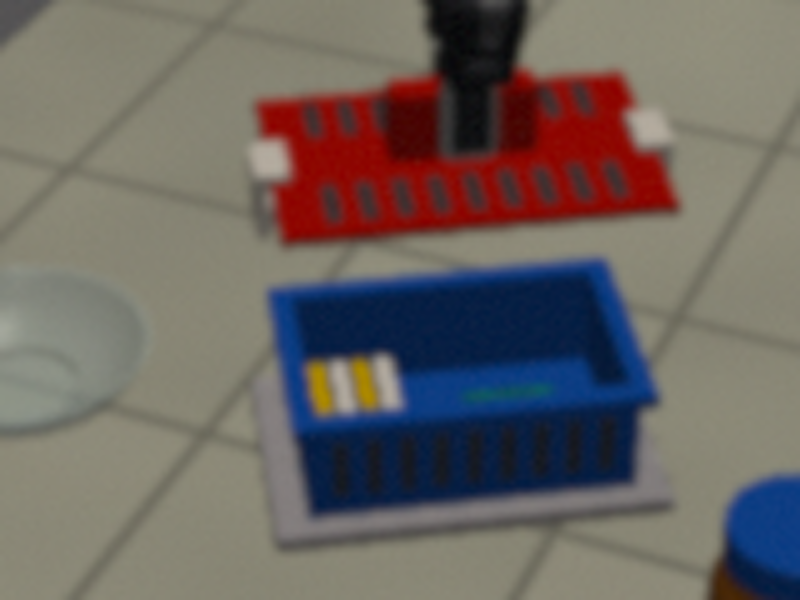

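Comparing measured cover to measured basket with the same wrist camera, its roughly 1.3 mm offset along y cancels. The offset was confirmed on the placed cassette. The cover needs about +2 mm along tool y and almost nothing along x. I'll lower to just above contact and check.

Call:
apply_moves(increments=[0,0,-0.15,0.0002,0.0021,0,0.008,0,0,-0.15,0.0002,0.0021,0.025,0.008,0,0,-0.15,0.0002,0.0021,0.05,0.008,0,0,-0.15,0.0002,0.0021,0.062,0.008,0,0,-0.15,0.0002,0.0021,0.065,0.008,0,0,-0.15,0.0002,0.0021,0.065,0.008])

```text
time: 11.9
ee_pos: [583.4, 10.1, 96.2]
ee_rot: [0.0, 0.961, 0.278, 0.0]
ft_force: [-0.7, 0.8, -0.8]
finger_gap: 15.1
```

```bash
python3 - <<'E'
from h import *
from station import vision
s,f=snap("w12"); go(s,583.0,9.2,82,np.radians(32.16)); print(s["qd"].round(3))
z=s["ee_pos"][2]-4.5
r=cover_edges(f,[583,11,.56],z=z,rows=(112,235),near=False);print(r)
for n in ("scene","side"):
    g=vision.grab_frame(n); pickle.dump(g,open(n+"2.pkl","wb")); cv2.imwrite(f"pics/{n}2.png",cv2.resize(g["img"][160:280,205:365],None,fx=5,fy=5,interpolation=cv2.INTER_CUBIC))
E
```

```text
t 11.9 pos [583.4  10.1  96.2] yaw 32.27 tilt 0.01 F [-0.7  0.8 -0.8] gap 15.1
shift m [-0.0008  0.0006  0.0142] turn z deg 0.11
[ 0.002 -0.018 -0.011 -0.001  0.004  0.001]
(array([5.83859608e+02, 1.19623031e+01, 5.62973077e-01]), [array([-0.  ,  0.01]), array([-0.36,  0.14]), array([0.36, 0.14])])
```

View pics/w12.png

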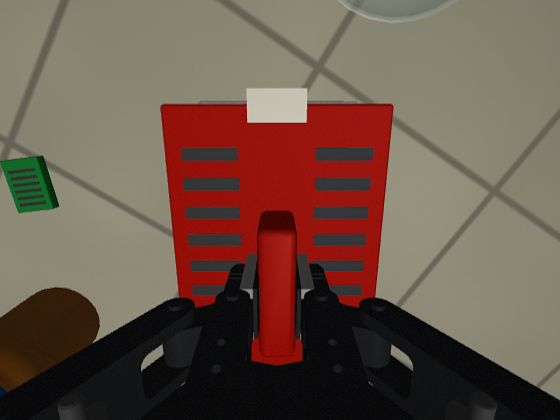

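View pics/scene2.png

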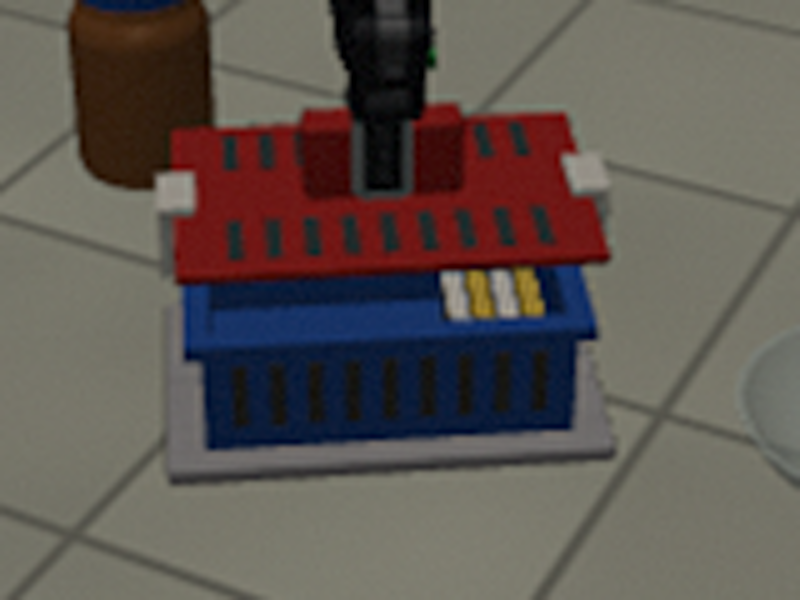

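View pics/side2.png

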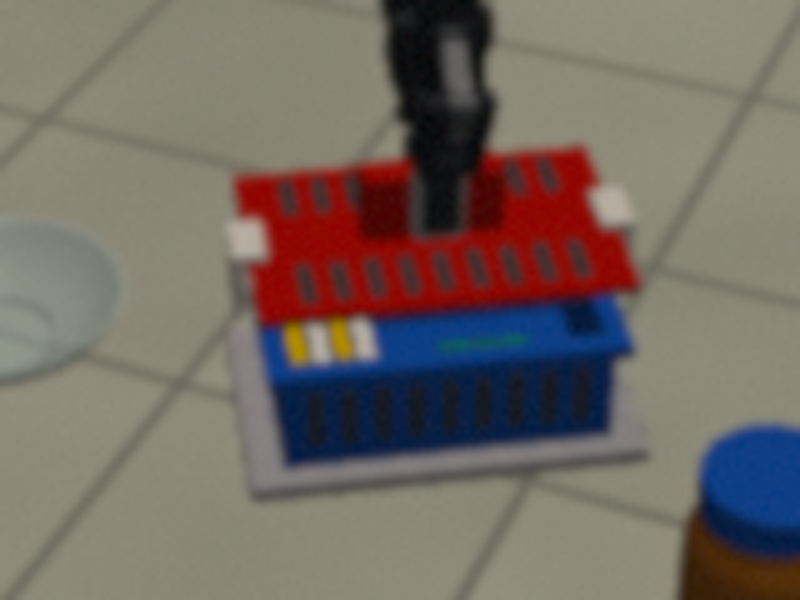

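Contact is still a few mm away. Before going further I'll cross-check with the fixed cameras, comparing cover and basket in the same picture.

```bash
python3 - <<'E'
from h import *
for n,c,b in (("scene2",[(172,128),(568,113),(606,256),(178,274)],[(590,333,54),(187,357,54)]),("side2",[(236,178),(583,148),(638,285),(262,318)],[(633,352,54),(274,382,54)])):
    f=load(n); cv=lambda p:(np.array(p,float)[:,:2]+.5)/5-.5+np.array([205,160])
    for z in (90,92): print(n,"cover",z,fitrect(f,cv(c),z,156,104,[584,10,.56]))
    print(n,"mid front edge rim in basket frame:")
    R,p=pose(584.3,9.9,.5613); print(((pix2w(f,cv(b),54)[:,:2]-p)@R).round(1), ((pix2w(f,cv(c),91)[:,:2]-p)@R).round(1))
E
```

```text
scene2 cover 90 (array([5.82826300e+02, 1.33494755e+01, 5.52608319e-01]), np.float64(0.8943519071846424))
scene2 cover 92 (array([5.84245232e+02, 1.06287926e+01, 5.52816578e-01]), np.float64(1.084870828431093))
scene2 mid front edge rim in basket frame:
[[ 73.3 -46.3]
 [-75.1 -47.6]] [[-77.8  54.6]
 [ 78.9  51.9]
 [ 76.5 -50.9]
 [-76.2 -48.3]]
side2 cover 90 (array([5.86364766e+02, 9.82546566e+00, 5.60111720e-01]), np.float64(0.8853236713410979))
side2 cover 92 (array([5.85322173e+02, 1.23626797e+01, 5.60408777e-01]), np.float64(1.041279634670957))
side2 mid front edge rim in basket frame:
[[-74.9  48.9]
 [ 73.9  45.4]] [[ 78.3 -49.8]
 [-74.  -49.5]
 [-74.   52.1]
 [ 78.1  50.3]]
```

The fixed cameras agree in direction: the cover sits 1 to 2.5 mm too far along +x. I'll correct by about 1.2 mm and lower to first contact.

Call:
apply_moves(increments=[0,0,0.1,-0.0012,0.0006,0,0.008,0,0,0.1,-0.0012,0.0006,0,0.008,0,0,0.1,-0.0012,0.0006,0.004,0.008,0,0,0.1,-0.0012,0.0006,0.007,0.008,0,0,0.1,-0.0012,0.0006,0.009,0.008,0,0,0.1,-0.0012,0.0006,0.011,0.008,0,0,0.1,-0.0012,0.0006,0.0125,0.008,0,0,0.1,-0.0012,0.0006,0.0125,0.008])

```text
time: 12.85
ee_pos: [582.7, 9.1, 83.4]
ee_rot: [0.0, 0.961, 0.277, 0.0]
ft_force: [0.9, 0.7, -1.0]
finger_gap: 15.0
```

```bash
python3 - <<'E'
from h import *
s,f=snap("w13"); go(s,583.0,9.4,70,np.radians(32.16)); print(s["wrist_torque"].round(2))
r=cover_edges(f,[583,11,.56],z=s["ee_pos"][2]-4.5,rows=(112,235),near=False);print(r)
E
```

```text
t 12.85 pos [582.7   9.1  83.4] yaw 32.17 tilt 0.03 F [ 0.9  0.7 -1. ] gap 15.0
shift m [ 0.0004 -0.      0.0134] turn z deg 0.01
[ 0.17 -0.2   0.05]
(array([5.83159559e+02, 1.10006169e+01, 5.61227189e-01]), [array([-0.,  0.]), array([-0.33,  0.14]), array([0.33, 0.14])])
```

Measured cover (583.2,11.0) at 32.16° against basket (583.45,11.0) at 32.16°: aligned. I'll press down in small steps.

Call:
apply_moves(increments=[0,0,0,0,0,0.001,0.008,0,0,0,0,0,0.002,0.008,0,0,0,0,0,0.003,0.008,0,0,0,0,0,0.004,0.008,0,0,0,0,0,0.004,0.008])

```text
time: 13.4
ee_pos: [582.9, 9.0, 79.9]
ee_rot: [0.0, 0.961, 0.277, 0.0]
ft_force: [0.6, 0.3, 4.6]
finger_gap: 15.1
```

Call:
apply_moves(increments=[0,0,0,0,0,0.001,0.008,0,0,0,0,0,0.002,0.008,0,0,0,0,0,0.003,0.008,0,0,0,0,0,0.003,0.008])

```text
time: 13.8
ee_pos: [582.9, 8.9, 76.8]
ee_rot: [0.0, 0.961, 0.277, 0.001]
ft_force: [0.6, -0.6, 3.6]
finger_gap: 15.1
```

Call:
apply_moves(increments=[0,0,0,0,0,0.001,0.008,0,0,0,0,0,0.002,0.008,0,0,0,0,0,0.003,0.008,0,0,0,0,0,0.003,0.008])

```text
time: 14.2
ee_pos: [582.4, 9.1, 73.2]
ee_rot: [-0.0, 0.961, 0.277, -0.0]
ft_force: [1.0, 0.5, 1.3]
finger_gap: 14.8
```

Call:
apply_moves(increments=[0,0,0,0,0,0.001,0.008,0,0,0,0,0,0.002,0.008,0,0,0,0,0,0.003,0.008,0,0,0,0,0,0.003,0.008])

```text
time: 14.6
ee_pos: [581.8, 9.1, 69.8]
ee_rot: [-0.0, 0.961, 0.277, -0.001]
ft_force: [-0.8, -0.6, -2.1]
finger_gap: 15.2
```

```bash
python3 - <<'E'
from h import *
from station import vision
s,f=snap("w14"); go(s,583.0,9.4,68,np.radians(32.16)); print(s["wrist_torque"].round(2))
for n in ("scene","side"):
    g=vision.grab_frame(n); pickle.dump(g,open(n+"3.pkl","wb")); cv2.imwrite(f"pics/{n}3.png",cv2.resize(g["img"][160:280,205:365],None,fx=5,fy=5,interpolation=cv2.INTER_CUBIC))
E
```

```text
t 14.6 pos [581.8   9.1  69.8] yaw 32.17 tilt 0.1 F [-0.8 -0.6 -2.1] gap 15.2
shift m [0.0012 0.0004 0.0018] turn z deg 0.01
[-0.04  0.01 -0.06]
```

View pics/scene3.png

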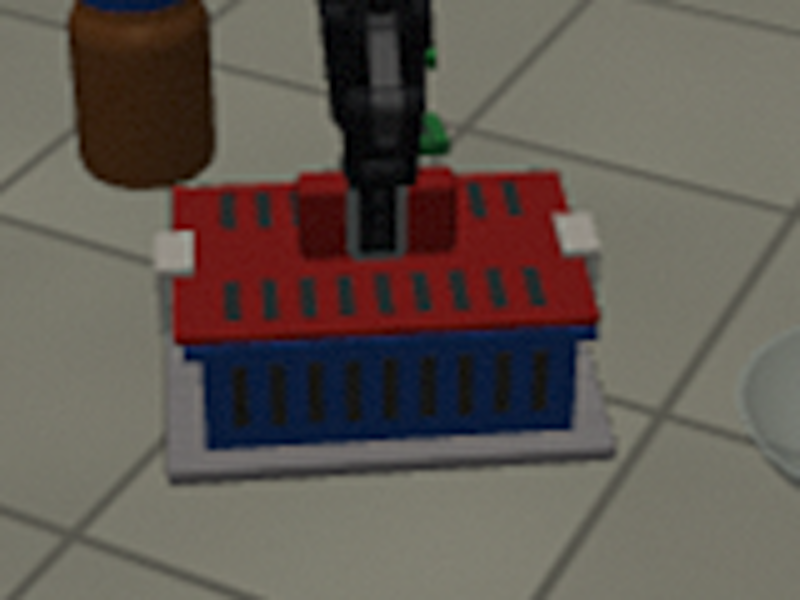

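View pics/side3.png

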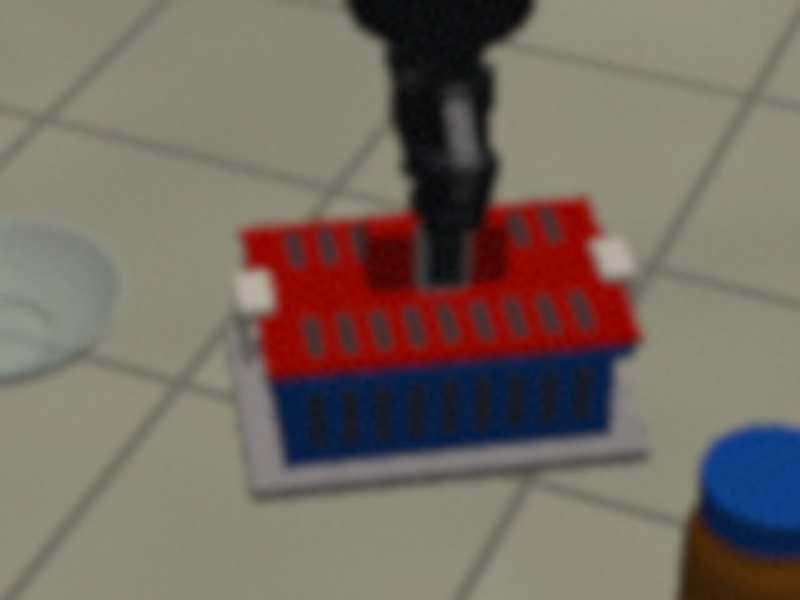

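The plate is almost on the rim, TCP at 69.8, with little force. I'll keep pressing until it is firmly home.

Call:
apply_moves(increments=[0,0,0,0,0,0.001,0.008,0,0,0,0,0,0.0015,0.008,0,0,0,0,0,0.0015,0.008])

```text
time: 15.05
ee_pos: [582.4, 9.0, 69.1]
ee_rot: [-0.0, 0.961, 0.277, -0.0]
ft_force: [-1.6, -1.0, 1.9]
finger_gap: 14.4
```

Call:
apply_moves(increments=[0,0,0,0,0,0.0005,0.008,0,0,0,0,0,0.001,0.008,0,0,0,0,0,0.001,0.008])

```text
time: 15.35
ee_pos: [582.3, 9.0, 69.0]
ee_rot: [0.0, 0.961, 0.277, -0.0]
ft_force: [-7.7, 0.7, 14.7]
finger_gap: 15.2
```

Call:
apply_moves(increments=[0,0,0,0,0,0.001,0.008,0,0,0,0,0,0.001,0.008])

```text
time: 15.55
ee_pos: [582.4, 9.0, 69.0]
ee_rot: [0.0, 0.961, 0.277, -0.0]
ft_force: [-12.2, -1.0, 26.3]
finger_gap: 15.1
```

```bash
python3 - <<'E'
from h import *
s,f=snap("w15"); go(s,583.0,9.4,68,np.radians(32.16)); print(s["wrist_torque"].round(2))
E
```

```text
t 15.55 pos [582.4   9.   69. ] yaw 32.18 tilt 0.01 F [-12.2  -1.   26.3] gap 15.1
shift m [0.0007 0.     0.001 ] turn z deg 0.02
[0.09 2.06 0.03]
```

It has stopped firmly at 69.0 mm under 26 N, against an expected 68.6. I'll relieve the press, release and rise to look.

Call:
apply_moves(increments=[0,0,0,0,0,-0.0022,0.008,0,0,0,0,0,-0.0022,0.008,0,0,0,0,0,-0.0022,0.036,0,0,0,0,0,-0.0022,0.036,0,0,0,0,0,-0.0022,0.036,0,0,0,0,0,-0.0022,0.036,0,0,0,0,0,-0.02,0.036,0,0,0,0,0,-0.06,0.036,0,0,0,0,0,-0.1,0.036,0,0,0,0,0,-0.12,0.036,0,0,0,0,0,-0.12,0.036,0,0,0,0,0,-0.12,0.036])

```text
time: 16.8
ee_pos: [582.2, 9.1, 186.5]
ee_rot: [-0.0, 0.961, 0.277, -0.0]
ft_force: [-1.4, -0.9, 0.6]
finger_gap: 36.2
```

```bash
python3 - <<'E'
from h import *
from station import vision
s,f=snap("w16"); go(s,583.0,9.4,68,np.radians(32.16)); print(s["wrist_torque"].round(2))
for z in (63,65,67): print(z,cover_edges(f,[583,11,.56],z=z,rows=(112,235),near=False))
for n in ("scene","side"):
    g=vision.grab_frame(n); pickle.dump(g,open(n+"4.pkl","wb")); cv2.imwrite(f"pics/{n}4.png",cv2.resize(g["img"][185:265,225:345],None,fx=6.6,fy=6.6,interpolation=cv2.INTER_CUBIC))
E
```

```text
t 16.8 pos [582.2   9.1 186.5] yaw 32.17 tilt 0.01 F [-1.4 -0.9  0.6] gap 36.2
shift m [9.000e-04 1.000e-04 1.185e-01] turn z deg 0.01
[ 0.01 -0.03  0.01]
63 (array([5.83033583e+02, 1.09211871e+01, 5.61821887e-01]), [array([-0.92,  2.8 ]), array([-0.32,  2.43]), array([-0.02,  0.35])])
65 (array([5.82979709e+02, 1.08846653e+01, 5.61920494e-01]), [array([-0.91,  2.78]), array([-0.71,  2.41]), array([0.37, 0.34])])
67 (array([5.82927125e+02, 1.08430798e+01, 5.62210127e-01]), [array([-0.9 ,  2.75]), array([-1.09,  2.39]), array([0.76, 0.34])])
```

View pics/scene4.png

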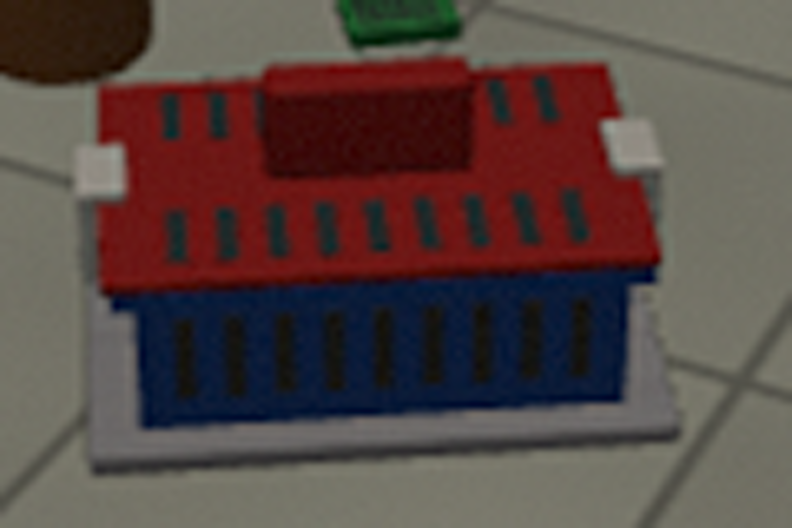

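View pics/side4.png

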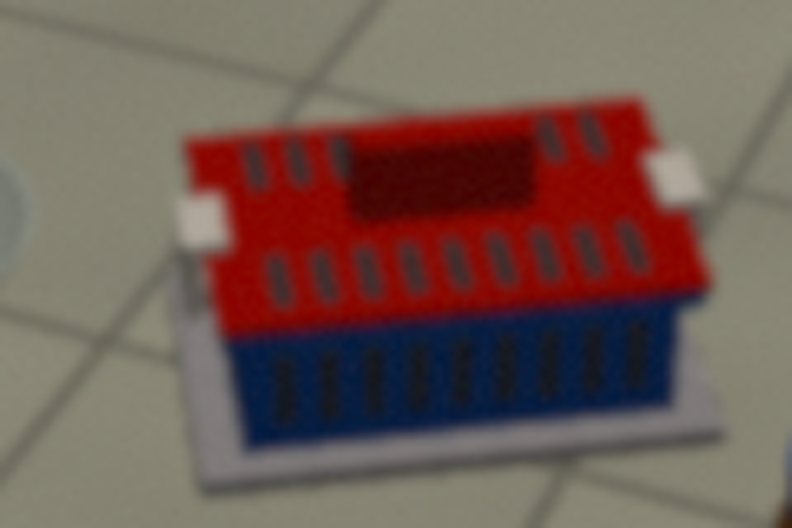

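View pics/w16.png

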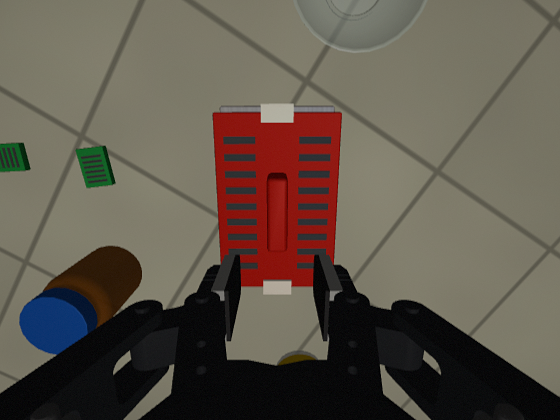

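The cover looks seated and square. I'll compare the clips' outward reach now with their reach at rest on the table.

```bash
python3 - <<'E'
from h import *
for n,z,x0 in (("w8",27,(525.4,-256.6,-.252)),("w12",91.5,None),("w16",65,(583.2,11,.5613))):
    f=load(n)
    if x0 is None: x0=(583.86,11.96,.563)
    R,p=pose(*x0)
    hsv=cv2.cvtColor(f["img"],cv2.COLOR_BGR2HSV); m=cv2.inRange(hsv,(0,0,150),(180,50,255))
    k,l,st,c=cv2.connectedComponentsWithStats(m)
    for i in range(1,k):
        if 150<st[i,4]<4000 and 235<c[i][0]<310:
            u=c[i][0]; ends=[(u,st[i,1]-.5),(u,st[i,1]+st[i,3]-.5)]
            print(n,c[i].round(),st[i,4],"x of outer/inner edge",((pix2w(f,ends,z)[:,:2]-p)@R)[:,0].round(1))
    if n!="w12": 
        for z2 in (z-1,z,z+1):
            r=cover_edges(f,x0,z=z2,rows=(128,235)); print("plate",r)
S=load("scene4"); 
for n in("scene","side"):
    a=load(n+"0")["img"].astype(int);b=load(n+"4")["img"]; d=(np.abs(b-a).max(2)>40).astype(np.uint8)
    k,l,st,c=cv2.connectedComponentsWithStats(d); print(n,[(st[i].tolist()) for i in range(1,k) if st[i,4]>25])
E
```

```text
w8 [273. 103.] 560 x of outer/inner edge [84.5 70.4]
w8 [274. 275.] 320 x of outer/inner edge [-72.1 -84.8]
plate (array([ 5.25234285e+02, -2.56539178e+02, -2.53419736e-01]), [array([-0.27,  0.01]), array([-0.14,  0.25]), array([0.14, 0.25]), array([0.32, 0.  ])])
plate (array([ 5.25420796e+02, -2.56604305e+02, -2.52969817e-01]), [array([-0.52,  0.03]), array([-0.33,  0.25]), array([0.33, 0.25]), array([0.62, 0.02])])
plate (array([ 5.25590344e+02, -2.56666115e+02, -2.52441225e-01]), [array([-0.76,  0.05]), array([-0.51,  0.25]), array([0.51, 0.25]), array([0.95, 0.03])])
w12 [276. 104.] 2057 x of outer/inner edge [84.6 69.9]
w16 [277. 112.] 585 x of outer/inner edge [84.  70.3]
w16 [277. 288.] 385 x of outer/inner edge [-71.7 -86.4]
plate (array([5.82991797e+02, 1.08717864e+01, 5.62822992e-01]), [array([0.06, 0.28]), array([-0.15,  0.24]), array([0.15, 0.25]), array([ 3.72, 10.52])])
plate (array([5.83188225e+02, 1.09921977e+01, 5.62964211e-01]), [array([-0.21,  0.27]), array([-0.35,  0.24]), array([0.35, 0.25]), array([ 4.03, 10.48])])
plate (array([5.83388651e+02, 1.11138889e+01, 5.63159380e-01]), [array([-0.47,  0.27]), array([-0.54,  0.24]), array([0.55, 0.25]), array([ 4.34, 10.44])])
scene [[228, 0, 93, 41, 2083], [285, 33, 21, 7, 45], [256, 41, 27, 7, 61], [255, 46, 48, 112, 2764], [98, 60, 54, 50, 917], [0, 98, 13, 16, 153], [312, 175, 17, 9, 128], [237, 194, 88, 36, 2565], [112, 268, 115, 87, 4916], [196, 329, 15, 18, 164]]
side [[252, 0, 166, 77, 7146], [481, 0, 79, 244, 14055], [273, 77, 42, 96, 2323], [317, 159, 73, 38, 1418], [253, 200, 80, 37, 2303], [237, 314, 23, 15, 334]]
```

Clip A reads at rest. Clip B's outer edge is ambiguous by about 1.5 mm, roughly 2 px, so I'll take a closer look at both ends.

Call:
apply_moves(increments=[0,0,0,-0.04,0,0.01,0.036,0,0,0,-0.08,0,0.03,0.036,0,0,0,-0.11,0,0.045,0.036,0,0,0,-0.11,0,0.045,0.036,0,0,0,-0.11,0,0.045,0.036,0,0,0,-0.11,0,0.045,0.036])

```text
time: 17.55
ee_pos: [490.3, -49.3, 142.1]
ee_rot: [0.0, 0.961, 0.277, 0.0]
ft_force: [0.0, 0.5, 0.0]
finger_gap: 35.8
```

```bash
python3 - <<'E'
from h import *
s,f=snap("w17"); go(s,583.0,9.4,68,np.radians(32.16))
E
```

```text
t 17.55 pos [490.3 -49.3 142.1] yaw 32.19 tilt 0.05 F [0.  0.5 0. ] gap 35.8
shift m [ 0.1097 -0.0003  0.0742] turn z deg 0.03
```

View pics/w17.png

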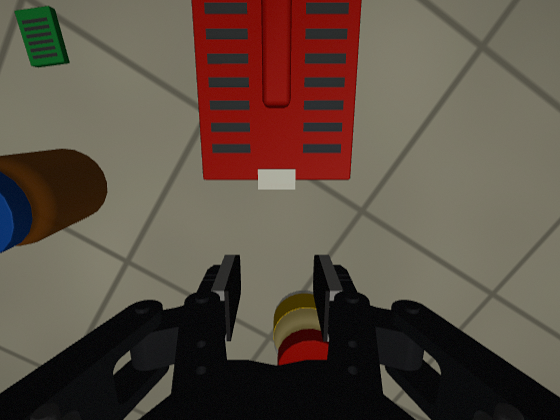

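```bash
python3 - <<'E'
from h import *
f=load("w17"); R,p=pose(583.3,11,.5613)
im=f["img"]; col=im[150:200,277].astype(int); row=im[150:200,230].astype(int)
hsv=cv2.cvtColor(im,cv2.COLOR_BGR2HSV); m=cv2.inRange(hsv,(0,0,150),(180,50,255)); k,l,st,c=cv2.connectedComponentsWithStats(m); i=l[180,277]; print(st[i])
mr=cv2.inRange(hsv,(0,130,40),(8,255,255)); e=np.where(mr[:300,230])[0].max()+.5
print("clip",((pix2w(f,[(277,st[i,1]-.5),(277,st[i,1]+st[i,3]-.5)],66)[:,:2]-p)@R)[:,0],"plate edge",e,((pix2w(f,[(230,e)],65)[:,:2]-p)@R)[0])
E
python3 - <<'E'
import cv2
a=cv2.imread('pics/w17.png')[150:210,190:370]; cv2.imwrite('pics/z.png',cv2.resize(a,None,fx=4,fy=4,interpolation=cv2.INTER_CUBIC))
E
```

```text
[258 170  37  20 740]
clip [-70.78967893 -84.9454975 ] plate edge 179.5 [-77.98104684  32.56220879]
```

View pics/z.png

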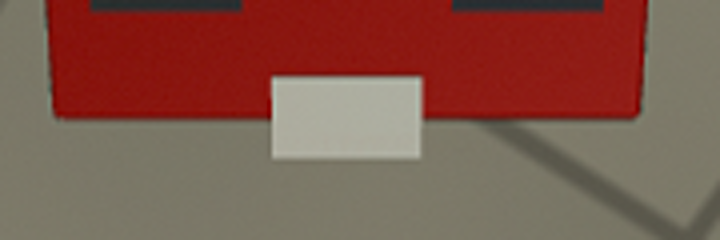

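Clip B spans x -70.8 to -84.9 with the plate edge at -78.0, which is its rest position. The before/after image differences show no change at the jars or the dish. I'll hand in.

```bash
python3 -c "
from station import order; print(order.hand_in())"
```

```text
the job is handed in; nothing more can be done
None
```

The cassette is in the basket and the cover is clipped home. The job was handed in at about 17.6 s, with the gripper open and clear of everything.

- **Cassette:** I took the green cassette farthest from the base, at about 620 mm against 536 mm for the other two. I lowered it into the basket until it was about on the floor before letting go. Afterwards it lay flat within about 1 mm of the bay point.
- **Cover:** I set it square on the basket and pressed straight down. It came to a hard stop at 26 N, with the plate at rim height (top about 65 mm).
- **Clips:** Both clip arms read at their rest position, about +84 and -85 mm from the cover's centre. One first reading of clip B was 1.5 mm further out. A closer look from above clip B put it at rest.
- **Bystanders:** Before-and-after pictures show the jars and the dish unmoved.

Some measurements disagreed along the way:
- The wrist camera read about 1.3 mm off sideways, which I cancelled by comparing cover and basket in the same camera.
- The fixed cameras put the cover 1 to 2.5 mm off along x before the press, and I corrected 1.2 mm.
- About 12 N of sideways force showed at the end of the press and was gone after release.

I did not tug on the cover to test the clips.

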